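Key the antenna bracket onto the tilt drive

ROBOT

A 6-joint arm with a two-finger parallel gripper is mounted at the origin on the work surface. World frame = base frame: x ahead of the robot, y to its left, z up, the work surface at z = 0. Lengths are in m, angles in rad, forces in N, time in s.
With the tool pointing down it reaches from about 0.375 to 0.975 m from the base axis. Payload 3.8 kg.
Tool frame: the origin (TCP) lies on the centre line of the jaws, within the pads' length; the fingertips stand 14 mm ahead of it and the grasp point (between the pads) lies 5 mm behind it; z points along the fingers, y is the line along which they close (so a half turn about z gives the same grasp; the last joint's range is limited). The gripper opens to 85 mm and grips with 20 to 120 N. Pads are 22 mm wide; open, the fingers measure 114 mm over their backs; the gripper's body (76 mm by 85 mm) begins 54 mm behind the grasp point. The pads swing forward as they close: fully open they stand 13 mm farther back than shut.
Start: joints at [-1.275, 0.264, 1.604, -0, 1.274, -0.037], TCP at [0.221, -0.638, 0.245] pointing down, gripper open.
Joint ranges: [-2.63, 2.63], [-0.94, 2.18], [0.31, 2.57], [-1.31, 4.45], [0, 2.66], [-2.55, 2.55]. Speed limits (rad/s): [2.57, 2.57, 3.14, 3.14, 3.14, 3.14].

INTERFACE

Orientations are given as a rotation vector (axis times angle).
In Python, from workcell import bot, eyes, spot_in gives the robot as it stands.
- The arm moves only by the tool carry_out, never from a script. Its argument "series" is text: rows parted by semicolons, each of 4 numbers parted by spaces: the shift along the world's x, y, z in m, then the turn about the world's z in degrees. In form: tx ty tz roll; .... A call has 1 to 20 rows; each row shifts and turns the commanded pose from where the row before left it; what a row does not reach is not made up. A row lasts 1/8 s, in which the tool goes at most 62.5 mm and 10.7 degrees, less where a joint would pass 70% of its speed; a pose out of reach is approached as far as the arm can. A call is refused whole if a number of a shift passes 0.0625 or a number of a turn 10.7, either way. A call with a gripper value outside its range is refused whole. "jaw" is the gripper command: -1 is shut, 1 is fully open, values between are in proportion, set as the call begins (left out, the last holds). The fingers move at their own pace and stop on an object; "grip_force" is the grip in N (left out, the last holds). Time passes only in rows, so rows that do not move let the fingers close. It gives the time, the measured TCP pose, the force, the opening and the grip force at its end, in the units of the state.
- bot.read_state(): the state, without advancing time (a new reading comes with each control period).
- eyes.read_camera(name): name is "scene" or "top"; returns (picture, depth): 480x640x3 uint8, blue, green, red; 480x640 float32, m along the optical axis (not along the pixel's ray), 0 where there is no reading.
- eyes.get_calibration(name): a dict with "K" (3x3 intrinsics, pixels), "position" and "rotation" of the camera in the world. Camera axes: x right, y down, z forward; pixel columns grow to the right and rows downward; lengths in m; the calibration is good to about 2 mm. A picture is of the moment at which its call begins. get_calibration takes no time and is no camera call.
- bot.finish_job(): hands the job in; it is judged then, once.
Trained networks look in the newest picture that a camera, given by its name, has taken for a name from the list of things; names that differ only in an ending like _2 or _b are one class to them, and where a whole thing is asked for, a point or a joint stands for the part that bears it (a point fixed in the world has none). Each returns a list of dicts, best first, with "score" (0 to 1); they miss things now and then, are a little off and sometimes report something else, mostly with a low value. They report only what shows in the picture. A call takes as long as a camera call.
- spot_in(camera, target): "rect" ([centre column, centre row, width, height] in pixels, round what is visible of it).
The state is a dict: "time": time; "q": joint angles; "joint_vel": joint speeds; "joint_torque": joint torques, N m; "tool_pos": TCP position; "tcp_rot": TCP orientation; "wrist_force": force on the tool from outside, world axes, zero at the start; "torque": the same for the moment, N m; "width": opening from 0.0 (shut) to 1.0 (fully open); "grip_force": force on a finger pad.
Only numpy, scipy, OpenCV 4.12 (cv2) and the standard library are available. Lean on these libraries where they do the work, as an engineer would, in place of code of your own. Each camera call takes 0.05 s, during which the arm holds its last target. There are 200 camera calls.

TASK

Fit the antenna bracket to the tilt drive on the window sill: bed the loose key down in the slot of the drive's shaft, feeling for the slot because the shaft may have rolled to either side, then slide the bracket's hub onto the shaft with its keyway over the key and push it past the two sprung noses until it is fully home against the collar. Push firmly but force nothing, let go of everything at the end, and leave the router, the charger and the spare modem stick where they are.

Things in the scene. Friction and masses are not known exactly. Their poses are not given: they have to be found in the camera images.
- drive: Tilt drive screwed to the sill: grey gear case 105 long, 100 wide, 120 mm high over its white cap, white motor can behind. Origin on the sill straight below the centre of the collar's face; x is level, along the shaft from the collar to its free end; z up. The case and its bearing flange lie at x below -19 mm; its 12 mm high, 128 mm wide foot plate at x below -5 mm.
- shaft_collar (a point): Centre of the collar's face, on the shaft's axis, 75 mm over the sill; axes as the drive's. The collar is 48 mm across; the hub's mating end must come to rest against it. Two sprung brass noses, 2 mm proud on the shaft's flanks 4.5 mm out from this face, grip the hub's bore: over the last 7 mm it must be pushed on with 4 to 10 N, and stays where it is left.
- shaft_slot (a point): Fixed point on the shaft's axis 25 mm out from the collar, at the middle of the slot's length; axes as the drive's. The slot is cut in the upper side of the shaft, parallel to it, closed at both ends: 38 long (6 to 44 mm from the collar), 11 wide, 5 mm deep (floor 11 mm from the axis). Measured is the axis alone, not the shaft's roll about it.
- shaft_end (a point): Centre of the shaft's free end, 52 mm from the collar; axes as the drive's. The steel shaft is 32 mm across, end chamfer 2 mm. It may stand rolled about its axis by up to 0.4 rad to either side, so the slot need not look straight up. It can be turned by hand, stiffly (0.08 N m: about 6 N sideways at the slot), up to 0.5 rad each way, and stays where it is put.
- key_mid (a point): Centre of the loose brass-coloured key lying flat on the sill: 36 long (its x), 10 wide (y), 9 mm high (z), round ends, edges eased 0.7 mm, the same either way round, 26 g. In the slot it has 1 mm play in width, 2 mm in length; bedded, its centre is 15.5 mm from the shaft's axis and it stands 4 mm proud.
- hub_bore (a point): Point on the bore's axis of the loose aluminium bracket hub (0.2 to 0.3 kg), 26 mm over its underside, on which it stands, and 20 mm from its mating end. x runs along the bore away from the mating end (x = -20 mm), z up. Block: x -20 to +20, 52 wide, 28 mm up from the axis; end plate: x +20 to +28, as wide, 40 mm up. Fully home it lies 20 mm out from shaft_collar, its x along the drive's x.
- hub_keyway (a point): Middle of the keyway's mouth at the hub's mating end, 19 mm above the bore's axis; axes as hub_bore's. The bore is 33.2 mm across, right through. The keyway is open to the bore at its top, along the whole length: 11.2 wide, roof 21.4 mm from the axis. At the mating end the bore has a 2.5 mm and the keyway a 1.5 mm lead-in chamfer.
- router: Bystander: white pocket router standing on edge (28 x 95 x 72 mm) with a black modem stick upright on top, 168 mm high in all; loose; origin under its middle.
- charger: Bystander: white charger plug, 62 x 42 x 30 mm high; loose; origin under its middle.
- spare_stick: Bystander: black modem stick lying flat, 88 x 30 x 12 mm high, metal plug at its +x end; loose; origin under its middle.

How it is judged:
On the way:
1. the key lies bedded in the shaft's slot, let go, while the hub is still off the shaft (distance between key_mid and shaft_slot below 0.0178 m and z of key_mid in the frame of shaft_slot above 0.012 m and angle between the x axis of key_mid and the x axis of drive, either way round below 0.08 rad and contact force between the fingers and key below 0.1 N and distance between hub_bore and shaft_collar above 0.075 m), for 0.2 s.
At the end, for the whole second after the job is handed in: The key is bedded in the shaft's slot (its centre within 17.8 mm of the shaft_slot point and at least 12 mm above it), the hub sits on the shaft over the key with its mating end within 1.5 mm of the collar's face and its bore in line with the shaft within 0.06 rad, both are at rest and let go (distance between key_mid and shaft_slot below 0.0178 m and z of key_mid in the frame of shaft_slot above 0.012 m and x of hub_bore in the frame of shaft_collar between 0.018 and 0.0215 m and distance between hub_bore and shaft_collar below 0.0225 m and angle between the x axis of hub_bore and the x axis of drive, either way round below 0.06 rad and linear speed of each of hub, key below 0.01 m/s); the robot touches nothing.
It fails at once if the hub is forced on the drive or its shaft (over 45 N of contact in all, of which the two sprung noses squeeze about 15 N by themselves) (contact force between hub and drive above 45 N).
It fails at once if the key is forced against the shaft, or the hub against the key (over 40 N) (contact force between key and drive above 40 N or contact force between hub and key above 40 N).
It fails at once if the gripper presses on the drive or its shaft with over 40 N (contact force between the fingers and drive above 40 N).
It fails at once if the router, the charger or the spare stick is moved by over 15 mm (distance of any of router, charger, spare_stick from where it was at the start of the episode above 0.015 m).
It also fails if it takes over 72 s, if anything falls off the work surface, if the arm or the gripper's body presses on something with over 40 N, if the wrist force passes 120 N, or if a joint passes its speed limit or range.

## Working session

There is one attempt and no reset: what is moved stays moved. The work goes in short steps, Python scripts to look and compute and a tool call to move; the robot and the scene stay as the last step left them, time stands still between calls to the robot, and variables do not carry over. Pictures are saved under pics/ and viewed, at most 10 in all, crops included, and the job is handed in when it is done.

Besides the shell and the picture viewer there is one more tool, called in YAML: its name, and indented under it one key for each argument. carry_out: Moves the arm, as the interface text tells. Its arguments: {"type":"object","properties":{"series":{"type":"string"},"jaw":{"type":"number"},"grip_force":{"type":"number"}},"required":["series"]}

```bash
ls; mkdir -p pics
cat > h.py <<'E'
import numpy as np, cv2
from workcell import bot, eyes, spot_in
def cal(n):
    c=eyes.get_calibration(n); return np.array(c["K"]),np.array(c["position"]),np.array(c["rotation"])
def cloud(n,d):
    K,p,R=cal(n); v,u=np.mgrid[:480,:640]
    P=np.stack([(u-K[0,2])/K[0,0]*d,(v-K[1,2])/K[1,1]*d,d],-1)@R.T+p
    P[d<=0]=np.nan; return P
E
python3 - <<'E'
from h import *
for n in("scene","top"):
    im,d=eyes.read_camera(n); cv2.imwrite(f"pics/{n}0.png",im); np.save(n+"0.npy",d)
    print(n,cal(n)[1],cal(n)[2].round(2).tolist(),cal(n)[0][0,0])
    P=cloud(n,d)
    for t in["drive","shaft_end","key_mid","hub_bore","router","charger","spare_stick"]:
        for r in spot_in(n,t)[:2]:
            c=np.array(r["rect"]); u,v=int(c[0]),int(c[1]); print(t,round(r["score"],2),c.round(1),P[min(v,479),min(u,639)].round(3))
print(bot.read_state())
E
```

```text
pics
scene [ 1.1749316  -0.08183679  0.75720168] [-2.05, -1.38, 0.57] 501.6916314942389Traceback (most recent call last):
  File "<stdin>", line 5, in <module>
  File "h.py", line 7, in cloud
    P=np.stack([(u-K[0,2])/K[0,0]*d,(v-K[1,2])/K[1,1]*d,d],-1)@R.T+p
      ~~~~~~~~~~~~~~~~~~~~~~~~~~~~~~~~~~~~~~~~~~~~~~~~~~~~~~~~~~~~^~
ValueError: operands could not be broadcast together with shapes (480,640) (3,)
```

Rotation is a rotation vector.

```bash
sed -i 's/np.array(c\["rotation"\])/cv2.Rodrigues(np.array(c["rotation"],float))[0]/' h.py
python3 - <<'E'
from h import *
for n in("scene","top"):
    im,d=eyes.read_camera(n); cv2.imwrite(f"pics/{n}0.png",im); np.save(n+"0.npy",d)
    print(n,cal(n)[1],cal(n)[2].round(2).tolist(),cal(n)[0][0,0])
    P=cloud(n,d)
    for t in["drive","shaft_end","key_mid","hub_bore","router","charger","spare_stick"]:
        for r in spot_in(n,t)[:2]:
            c=np.array(r["rect"]); u,v=int(c[0]),int(c[1]); print(t,round(r["score"],2),c.round(1),P[min(v,479),min(u,639)].round(3))
print(bot.read_state())
E
```

```text
scene [ 1.1749316  -0.08183679  0.75720168] [[0.37, 0.67, -0.64], [0.93, -0.28, 0.24], [-0.02, -0.68, -0.73]] 501.6916314942389
drive 0.59 [153.8 299.7 176.7 104.4] [ 0.63  -0.175  0.106]
key_mid 0.43 [313.4 298.6  19.8   8.9] [0.658 0.083 0.008]
hub_bore 0.89 [301.  210.1  32.4  44.6] [0.48  0.127 0.056]
router 0.61 [428.4 187.2  39.5  81.7] [0.545 0.375 0.085]
router 0.32 [300.  211.2  28.7  44.1] [0.482 0.124 0.057]
charger 0.6 [289.9 362.3  36.5  38.4] [ 0.776 -0.002  0.03 ]
spare_stick 0.67 [177.6 232.2  23.1  37.1] [ 0.398 -0.118  0.012]
top [0.47681165 0.1698146  0.996087  ] [[-0.02, -0.99, 0.13], [-1.0, 0.02, -0.02], [0.02, -0.13, -0.99]] 505.34613178368375
drive 0.75 [487.8 250.  161.7  66.6] [ 0.575 -0.153  0.12 ]
drive 0.63 [387.7 161.8  23.6  33.9] [0.766 0.001 0.031]
shaft_end 0.96 [486.8 250.3 161.9  69.3] [ 0.576 -0.152  0.118]
key_mid 0.19 [487.3 251.6 160.8  72.2] [ 0.574 -0.154  0.117]
hub_bore 0.68 [324.3 319.2  31.   32.2] [0.46  0.134 0.056]
hub_bore 0.64 [454.7 356.4  25.4  50.5] [ 0.384 -0.116  0.011]
router 0.85 [188.7 278.4  58.6  28.5] [0.537 0.373 0.105]
charger 0.81 [385.8 160.6  19.5  33.1] [0.769 0.005 0.027]
spare_stick 0.58 [455.1 355.6  23.8  52.9] [ 0.386 -0.118  0.011]
{'time': 0.85, 'q': array([-1.27488557e+00,  2.63823711e-01,  1.60396186e+00, -2.09470796e-05,
        1.27369646e+00, -3.68852233e-02]), 'joint_vel': array([ 5.96822719e-04, -8.85442355e-05,  1.94245014e-06, -2.43387776e-03,
        1.38429624e-03, -6.96516797e-05]), 'joint_torque': array([-1.32291403e-03, -5.15023398e+01, -3.67716551e+01, -1.28085358e-04,
        4.86301160e-04, -8.40875401e-06]), 'tool_pos': array([ 0.2205195 , -0.63797883,  0.24535181]), 'tcp_rot': array([ 3.09808792e+00,  5.20336581e-01, -8.75737215e-06]), 'wrist_force': array([ 0.28682355,  0.14082387, -0.42142924]), 'torque': array([ 0.03425249,  0.01188721, -0.04710736]), 'grip_force': 0.0, 'width': 1.0039940272859704}
```

View pics/scene0.png

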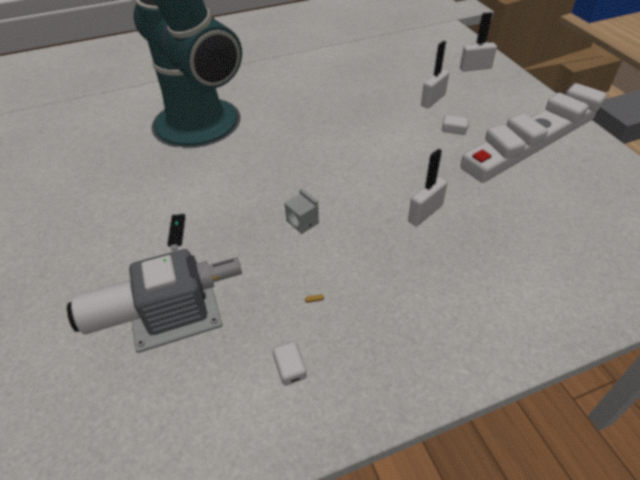

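View pics/top0.png

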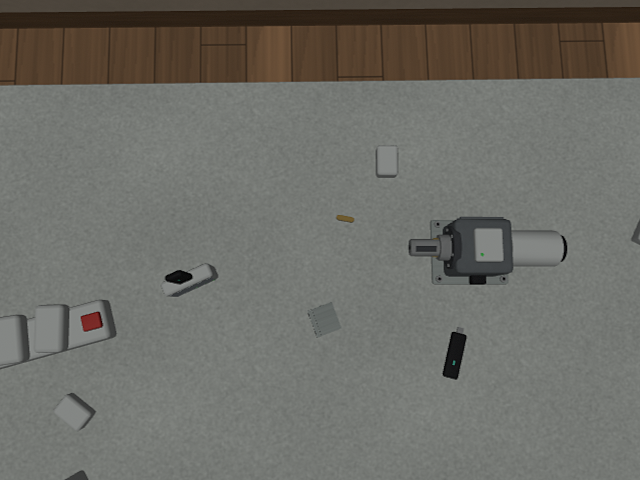

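The scene view shows the drive (160,295) with its shaft toward (240,267), key (314,298), hub (301,211), charger (290,362). In the top view: shaft at (410–450,247) pointing to image left (+y), key (345,218), hub (324,319).

Run:
```python
from h import *
T=cv2.imread("pics/top0.png");S=cv2.imread("pics/scene0.png")
a=cv2.resize(T[215:285,395:475],(640,560),interpolation=cv2.INTER_CUBIC)[:300*2]
b=cv2.resize(T[295:345,300:350],(400,400),interpolation=cv2.INTER_CUBIC)
c=cv2.resize(S[180:240,275:335],(400,400),interpolation=cv2.INTER_CUBIC)
a=cv2.resize(a,(400,350)); e=cv2.resize(S[240:300,180:260],(400,250),interpolation=cv2.INTER_CUBIC)
cv=np.zeros((600,800,3),np.uint8); cv[:300,:400]=cv2.resize(a,(400,300)); cv[:300,400:]=cv2.resize(e,(400,300)); cv[300:,:300]=b[::1,:][:300,:300] if 0 else cv2.resize(b,(300,300)); cv[300:,400:700]=cv2.resize(c,(300,300))
cv2.imwrite("pics/mix.png",cv)
for n,im in(("top",T),("scene",S)):
    P=cloud(n,np.load(n+"0.npy")); x,y,z=P[...,0],P[...,1],P[...,2]
    bgr=im.astype(int); key=(bgr[...,2]-bgr[...,0]>30)&(abs(x-.66)<.05)&(abs(y-.083)<.05)
    def rep(m,l):
        Q=P[m]; c,(w,h),an=cv2.minAreaRect(Q[:,:2].astype(np.float32)); print(n,l,m.sum(),"mean",Q.mean(0).round(4),"rect",np.round(c,4),np.round((w,h),4),round(an,1),"zmax",Q[:,2].max().round(4))
        C=np.cov(Q[:,:2].T); w,v=np.linalg.eigh(C); print("  axis deg",np.degrees(np.arctan2(v[1,1],v[0,1])).round(2))
    rep(key,"key")
    H=(abs(x-.46)<.06)&(abs(y-.13)<.06)
    rep(H&(z>.045),"hubtop"); rep(H&(z>.059),"plate")
    sh=(abs(x-.58)<.05)&(y>-.1)&(y<.1)&(z>.05); rep(sh,"shaft+collar")
    for y0 in np.arange(-.1,.03,.008):
        m=sh&(abs(y-y0)<.004)
        if m.sum()>3: print("   y",y0.round(3),m.sum(),"x",x[m].min().round(4),x[m].max().round(4),x[m].mean().round(4),"zmax",z[m].max().round(4))
    D=(abs(x-.58)<.09)&(y>-.3)&(y<0)&(z>.1); rep(D,"case")
```

```text
top key 83 mean [0.6571 0.0861 0.0086] rect [0.6576 0.0859] [0.0328 0.0124] 80.0 zmax 0.0131
  axis deg 78.78
top hubtop 742 mean [0.4597 0.1349 0.0559] rect [0.4597 0.1349] [0.0518 0.0483] 19.2 zmax 0.0693
  axis deg -158.2
top plate 130 mean [0.4531 0.1536 0.0656] rect [0.4541 0.1505] [0.051  0.0187] 13.1 zmax 0.0693
  axis deg -160.92
top shaft+collar 1147 mean [ 0.585  -0.0713  0.0895] rect [ 0.5857 -0.0619] [0.08   0.0761] 0.1 zmax 0.118
  axis deg 83.49
   y -0.1 176 x 0.5457 0.6257 0.5883 zmax 0.118
   y -0.092 230 x 0.548 0.6227 0.579 zmax 0.1142
   y -0.084 111 x 0.5631 0.6087 0.5843 zmax 0.1017
   y -0.076 144 x 0.5632 0.6096 0.5854 zmax 0.1001
   y -0.068 85 x 0.5711 0.604 0.5862 zmax 0.093
   y -0.06 71 x 0.5723 0.6024 0.5866 zmax 0.0924
   y -0.052 77 x 0.5724 0.6021 0.5863 zmax 0.0919
   y -0.044 72 x 0.5726 0.6025 0.5871 zmax 0.0915
   y -0.036 71 x 0.5727 0.6027 0.5872 zmax 0.0925
   y -0.028 109 x 0.573 0.6026 0.5872 zmax 0.0955
top case 3341 mean [ 0.5841 -0.1524  0.1104] rect [ 0.5854 -0.1873] [0.2155 0.0999] 88.9 zmax 0.1247
  axis deg 88.64
scene key 116 mean [0.
[... 372 characters left out ...]
0.0873] rect [ 0.5896 -0.0627] [0.0744 0.0764] 89.7 zmax 0.1173
  axis deg 96.95
   y -0.1 117 x 0.5609 0.6276 0.6029 zmax 0.1173
   y -0.092 141 x 0.5513 0.6124 0.5968 zmax 0.1075
   y -0.084 132 x 0.5705 0.612 0.5986 zmax 0.1006
   y -0.076 100 x 0.5736 0.6114 0.5959 zmax 0.1009
   y -0.068 87 x 0.5761 0.6057 0.5942 zmax 0.0922
   y -0.06 86 x 0.5762 0.6047 0.5943 zmax 0.0919
   y -0.052 86 x 0.5752 0.6049 0.5943 zmax 0.0921
   y -0.044 85 x 0.5763 0.6049 0.5947 zmax 0.0927
   y -0.036 83 x 0.5767 0.6047 0.5948 zmax 0.0939
   y -0.028 64 x 0.5757 0.6053 0.5948 zmax 0.0924
scene case 3149 mean [ 0.5949 -0.1566  0.1106] rect [ 0.5868 -0.1884] [0.2179 0.1028] 88.2 zmax 0.1234
  axis deg 86.39
```

View pics/mix.png

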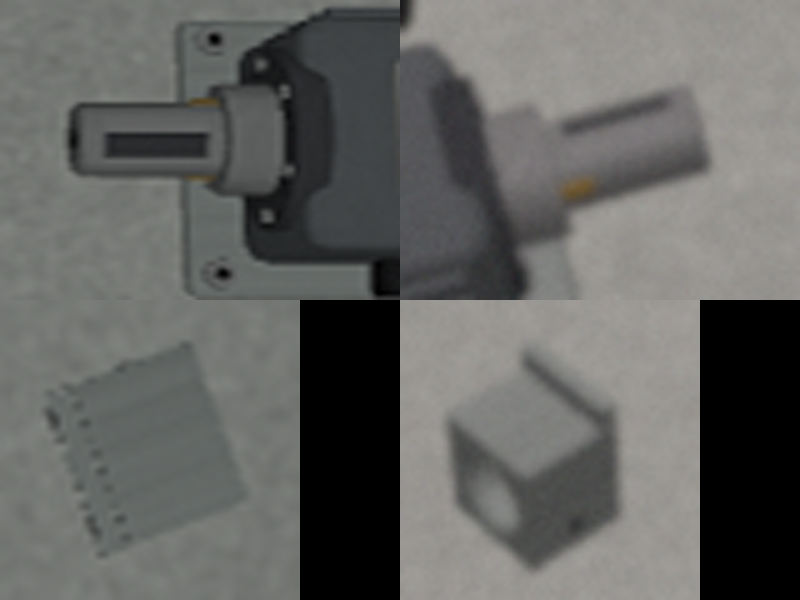

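The crops show the slot slightly toward −x of the shaft's middle, so the shaft is rolled some 0.3 rad. The hub's bore mouth faces away from the end plate, toward the drive. Moving over the key.

carry_out:
  series: "0.0312 0.0517 0 4.28; 0.0312 0.0517 0 4.28; 0.0312 0.0517 0 4.28; 0.0312 0.0517 0 4.28; 0.0312 0.0517 0 4.28; 0.0312 0.0517 0 4.28; 0.0312 0.0517 0 4.28; 0.0312 0.0517 0 4.28; 0.0312 0.0517 0 4.28; 0.0312 0.0517 0 4.28; 0.0312 0.0517 -0.04 4.28; 0.0312 0.0517 -0.05 4.28; 0.0312 0.0517 -0.05 4.28; 0.0312 0.0517 -0.04 4.28; 0 0 0 0; 0 0 0 0"
  jaw: -0.4
  grip_force: 30

```text
time: 2.85
tool_pos: [0.636, 0.0506, 0.0966]
tcp_rot: [2.424, 1.998, -0.001]
wrist_force: [0.3, 0.5, 0.7]
width: 0.298
grip_force: 0.0
```

carry_out:
  series: "0.0106 0.0176 0 0; 0.0106 0.0176 0 0; 0 0 -0.025 0; 0 0 -0.025 0; 0 0 -0.015 0; 0 0 -0.0126 0; 0 0 0 0"

```text
time: 3.72
tool_pos: [0.6568, 0.0859, 0.0181]
tcp_rot: [-2.424, -1.997, 0.002]
wrist_force: [0.5, 0.2, -0.0]
width: 0.3
grip_force: 0.0
```

carry_out:
  series: "0 0 0 0; 0 0 0 0; 0 0 0 0; 0 0 0 0; 0 0 0 0"
  jaw: -1

```text
time: 4.35
tool_pos: [0.6579, 0.0859, 0.0197]
tcp_rot: [2.424, 1.998, 0.002]
wrist_force: [0.5, 0.0, 4.1]
width: 0.098
grip_force: 30.3
```

carry_out:
  series: "0 0 0.02 0; 0 0 0.03 0; 0 0 0.03 0; 0 0 0.03 0; 0 0 0.03 0; 0 0 0 0"

```text
time: 5.1
tool_pos: [0.6598, 0.0861, 0.1636]
tcp_rot: [2.421, 1.995, 0.01]
wrist_force: [0.3, 0.3, -0.7]
width: 0.097
grip_force: 29.9
```

Run:
```python
from h import *
s=bot.read_state(); print(s["width"],s["grip_force"],s["tool_pos"],s["wrist_force"])
im,d=eyes.read_camera("scene"); K,p,R=cal("scene")
q=(s["tool_pos"]-[0,0,.014]-p)@R; u,v=(K@q/q[2])[:2]; print(u,v)
u,v=int(u),int(v); c=im[v-50:v+40,u-60:u+60]; cv2.imwrite("pics/k1.png",cv2.resize(c,(800,600),interpolation=cv2.INTER_CUBIC))
P=cloud("scene",d); b=im.astype(int); m=(b[...,2]-b[...,0]>30); m[:v-50]=0;m[v+50:]=0;m[:,:u-50]=0;m[:,u+50:]=0
Q=P[m]; Q=Q[np.isfinite(Q[:,0])&(abs(Q[:,0]-s["tool_pos"][0])<.06)]; print(len(Q),Q.mean(0),Q.min(0),Q.max(0))
C=np.cov(Q[:,:2].T); w,vv=np.linalg.eigh(C); print(np.degrees(np.arctan2(vv[1,1],vv[0,1])))
```

```text
0.09667247914025164 29.855835177004337 [0.65977128 0.08614614 0.16360443] [ 0.31009763  0.25409045 -0.65471327]
311.7316911467898 246.71983182787676
47 [0.66011368 0.07931565 0.1528592 ] [0.65208555 0.0688736  0.14693274] [0.67302448 0.10264643 0.16564734]
74.19872581488916
```

View pics/k1.png

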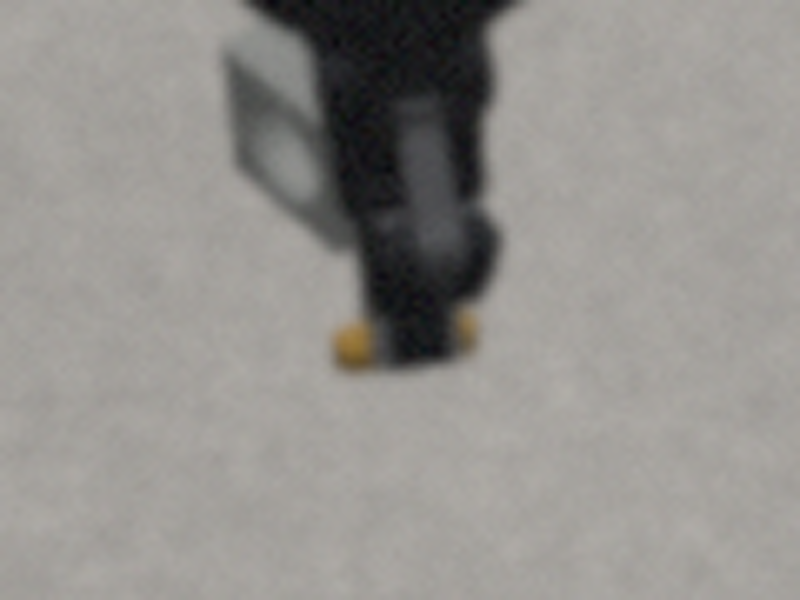

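The picture shows the key gripped level, both ends standing out evenly (crop 333 and 477, jaw centre about 405). Now the slot's measurement, sub-pixel.

Run:
```python
from h import *
g=cv2.cvtColor(cv2.imread("pics/top0.png"),cv2.COLOR_BGR2GRAY).astype(float)
K,p,R=cal("top")
def w(u,v,z):
    r=R@np.array([(u-K[0,2])/K[0,0],(v-K[1,2])/K[1,1],1]); return p+r*(z-p[2])/r[2]
def edges(prof,lo,thr=None):
    d=np.diff(prof); return d
row=g[246:251,405:445].mean(0); print("cols405",row.round(0).astype(int).tolist())
for c0,c1 in((419,426),(427,434)):
    col=g[236:262,c0:c1].mean(1); print("rows236",col.round(0).astype(int).tolist())
s=bot.read_state(); print(s["tool_pos"])
for z in(.088,.0894,.091): print(z,w(416,248,z),w(437,248,z))
# silhouette rows -> x at z=.075
for v in(238.5,239,256,256.5,245.5,250.5): print(v,w(424,v,.075)[0].round(4),w(424,v,.0895)[0].round(4))
```

```text
cols405 [120, 121, 118, 85, 29, 45, 80, 96, 95, 97, 84, 54, 38, 41, 41, 41, 41, 41, 41, 41, 41, 41, 41, 41, 41, 41, 41, 41, 41, 40, 40, 65, 91, 97, 90, 67, 79, 98, 95, 93]
rows236 [117, 119, 116, 56, 79, 88, 94, 96, 98, 96, 35, 42, 44, 43, 41, 56, 99, 89, 79, 68, 94, 122, 117, 117, 119, 118]
rows236 [103, 104, 97, 60, 80, 88, 94, 96, 99, 98, 35, 42, 44, 43, 41, 54, 98, 88, 79, 66, 84, 111, 109, 107, 107, 108]
[0.65835557 0.08602285 0.16120993]
0.088 [ 0.58496494 -0.03507842  0.088     ] [ 0.58424748 -0.07343086  0.088     ]
0.0894 [ 0.5847982  -0.03476254  0.0894    ] [ 0.58408184 -0.07305584  0.0894    ]
0.091 [ 0.58460764 -0.03440153  0.091     ] [ 0.58389255 -0.07262726  0.091     ]
238.5 0.6039 0.6019
239 0.603 0.601
256 0.5714 0.5699
256.5 0.5705 0.569
245.5 0.5909 0.5891
250.5 0.5816 0.5799
```

carry_out:
  series: "-0.017 -0.026 0 2; -0.017 -0.027 0 2; -0.017 -0.027 0 2; -0.015 -0.027 0 2; -0.01 -0.02 0 1.9; 0 0 0 0; 0 0 0 0"

```text
time: 6.02
tool_pos: [0.5809, -0.0407, 0.158]
tcp_rot: [-2.243, -2.198, 0.001]
wrist_force: [0.6, -0.7, -0.3]
width: 0.098
grip_force: 29.9
```

carry_out:
  series: "0.0028 -0.0119 0 0; 0 0 -0.02 0; 0 0 -0.02 0; 0 0 0 0; 0 0 0 0; 0 0 0 0"

```text
time: 6.78
tool_pos: [0.5847, -0.053, 0.1196]
tcp_rot: [2.242, 2.199, 0.001]
wrist_force: [0.6, -0.5, -0.5]
width: 0.095
grip_force: 29.9
```

carry_out:
  series: "-0.001 0 -0.004 0; 0 0 -0.003 0; 0 0 0 0; 0 0 0 0; 0 0 0 0"

```text
time: 7.4
tool_pos: [0.5832, -0.053, 0.1121]
tcp_rot: [2.243, 2.2, 0.0]
wrist_force: [0.1, -0.2, -0.0]
width: 0.097
grip_force: 29.9
```

carry_out:
  series: "0 0 -0.001 0; 0 0 -0.001 0; 0 0 -0.001 0; 0 0 0 0; 0 0 0 0"

```text
time: 8.02
tool_pos: [0.5831, -0.053, 0.1089]
tcp_rot: [-2.243, -2.2, 0.0]
wrist_force: [-0.2, -0.9, -0.3]
width: 0.099
grip_force: 29.9
```

carry_out:
  series: "0 0 -0.001 0; 0 0 -0.001 0; 0 0 0 0; 0 0 0 0; 0 0 0 0"

```text
time: 8.65
tool_pos: [0.5833, -0.053, 0.1071]
tcp_rot: [2.243, 2.2, 0.0]
wrist_force: [0.6, 0.1, -0.2]
width: 0.102
grip_force: 29.9
```

carry_out:
  series: "0 0 -0.001 0; 0 0 -0.001 0; 0 0 0 0; 0 0 0 0"

```text
time: 9.15
tool_pos: [0.5837, -0.0531, 0.1059]
tcp_rot: [2.242, 2.199, 0.001]
wrist_force: [1.1, -0.3, 5.2]
width: 0.1
grip_force: 30.5
```

The key is in the slot (floor felt at 5 N). Turning the shaft upright through the key.

carry_out:
  series: "0.001 0 0.0004 0; 0.001 0 0 0; 0.001 0 0 0; 0.001 0 0 0; 0 0 0 0; 0 0 0 0"

```text
time: 9.9
tool_pos: [0.5848, -0.0531, 0.1058]
tcp_rot: [-2.24, -2.197, 0.006]
wrist_force: [-8.2, 0.4, 11.1]
width: 0.099
grip_force: 31.2
```

carry_out:
  series: "0.001 0 0.0005 0; 0.001 0 0 0; 0 0 0 0; 0 0 0 0"

```text
time: 10.4
tool_pos: [0.587, -0.0531, 0.1058]
tcp_rot: [-2.24, -2.198, 0.005]
wrist_force: [-5.9, 0.0, 6.5]
width: 0.095
grip_force: 30.8
```

carry_out:
  series: "0.001 0 0 0; 0 0 0 0; 0 0 0 0"

```text
time: 10.78
tool_pos: [0.5883, -0.0531, 0.1057]
tcp_rot: [-2.241, -2.198, 0.005]
wrist_force: [-4.8, -0.4, 7.0]
width: 0.099
grip_force: 30.7
```

carry_out:
  series: "-0.0008 0 0.001 0; -0.0008 0 0 0; 0 0 0 0; 0 0 0 0"

```text
time: 11.28
tool_pos: [0.5883, -0.0529, 0.1065]
tcp_rot: [-2.243, -2.199, 0.001]
wrist_force: [-0.7, 0.1, -0.9]
width: 0.096
grip_force: 29.8
```

carry_out:
  series: "0 0 0 0; 0 0 0 0; 0 0 0 0"
  jaw: -0.55

```text
time: 11.65
tool_pos: [0.5887, -0.053, 0.107]
tcp_rot: [2.243, 2.2, 0.0]
wrist_force: [-0.1, 1.2, 0.5]
width: 0.225
grip_force: 0.0
```

carry_out:
  series: "0 0 0.015 0; 0 0 0.02 0; 0 0 0.025 0; 0 0 0.03 0; 0 0.03 0.02 0; 0 0.06 0 0; 0 0.06 0 0; 0 0 0 0"

```text
time: 12.65
tool_pos: [0.5889, 0.1009, 0.2192]
tcp_rot: [2.237, 2.205, 0.005]
wrist_force: [0.3, -0.4, -0.4]
width: 0.224
grip_force: 0.0
```

Run:
```python
from h import *
print(bot.read_state()["tool_pos"])
a,da=eyes.read_camera("top"); b,_=eyes.read_camera("scene")
g=cv2.cvtColor(a,cv2.COLOR_BGR2GRAY)
for c0,c1 in((419,426),(427,434)): print(g[236:262,c0:c1].mean(1).round(0).astype(int).tolist())
x=a.astype(int); m=np.zeros(g.shape); D=(x[...,2]-x[...,0]); v,u=np.nonzero(D[225:275,400:455]>25); print(u.min()+400,u.max()+400,v.min()+225,v.max()+225,u.mean()+400,v.mean()+225)
c=np.hstack([cv2.resize(a[225:270,400:460],(400,300),interpolation=3),cv2.resize(b[245:290,190:250],(400,300),interpolation=3)]); cv2.imwrite("pics/s1.png",c)
```

```text
[0.58885466 0.10093079 0.21915687]
[140, 142, 138, 65, 96, 107, 112, 108, 109, 109, 110, 109, 106, 81, 116, 113, 112, 103, 91, 86, 129, 144, 139, 140, 141, 141]
[123, 123, 114, 69, 96, 108, 113, 110, 109, 109, 109, 109, 105, 69, 115, 112, 111, 101, 90, 82, 112, 133, 129, 128, 128, 129]
417 438 238 256 427.3909090909091 246.21818181818182
```

View pics/s1.png

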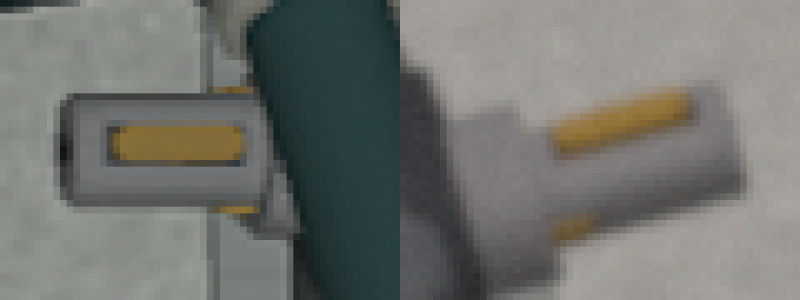

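The key lies in the slot, upright (key centre row ≈246, matching the shaft's middle allowing for perspective). Now to the hub.

carry_out:
  series: "-0.0322 0.0083 -0.015 5.15; -0.0322 0.0083 -0.02 5.15; -0.0322 0.0083 -0.02 5.15; -0.0322 0.0083 -0.02 5.1; 0 0 0 0; 0 0 0 0; 0 0 0 0"
  jaw: 1
  grip_force: 60

```text
time: 13.62
tool_pos: [0.4618, 0.1298, 0.1433]
tcp_rot: [1.815, 2.561, 0.003]
wrist_force: [-0.5, -0.1, 0.9]
width: 1.005
grip_force: 0.0
```

carry_out:
  series: "-0.0015 0.004 -0.03 0; 0 0 -0.03 0; 0 0 -0.03 0; 0 0 -0.02 0; 0 0 -0.008 0; 0 0 0 0; 0 0 0 0"

```text
time: 14.5
tool_pos: [0.4595, 0.1344, 0.0249]
tcp_rot: [1.814, 2.563, 0.002]
wrist_force: [-0.5, 0.1, -0.1]
width: 1.0
grip_force: 0.0
```

carry_out:
  series: "0 0 0 0; 0 0 0 0; 0 0 0 0; 0 0 0 0; 0 0 0 0; 0 0 0 0"
  jaw: -0.2

```text
time: 15.25
tool_pos: [0.4592, 0.1345, 0.0247]
tcp_rot: [1.814, 2.564, 0.002]
wrist_force: [0.4, -0.5, 6.8]
width: 0.604
grip_force: 63.3
```

carry_out:
  series: "0 0 0.03 0; 0 0 0.04 0; 0.02 -0.014 0.02 -3.4; 0.022 -0.014 0 -3.4; 0.022 -0.014 0 -3.4; 0.022 -0.014 0 -3.4; 0.022 -0.014 0 -3.4; 0.022 -0.0145 0 -3.45; 0 0 0 0; 0 0 0 0; 0 0 -0.02 0; 0 0 -0.02 0; 0 0 0 0; 0 0 0 0; 0 0 0 0"

```text
time: 17.12
tool_pos: [0.5889, 0.0498, 0.0746]
tcp_rot: [2.24, 2.201, 0.002]
wrist_force: [0.4, -0.0, -1.9]
width: 0.602
grip_force: 63.6
```

Run:
```python
from h import *
print(bot.read_state()["tool_pos"])
b,d=eyes.read_camera("scene"); a,_=eyes.read_camera("top")
cv2.imwrite("pics/h1.png",np.hstack([cv2.resize(b[200:320,180:340],(400,300),interpolation=3),cv2.resize(a[200:290,340:460],(400,300),interpolation=3)]))
```

```text
[0.58891697 0.04982075 0.07462026]
```

View pics/h1.png

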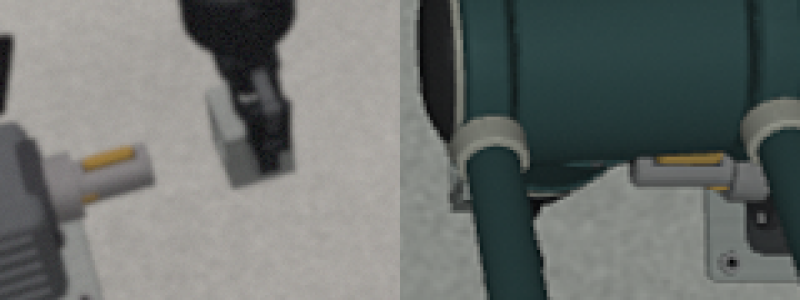

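The hub is held level, its mating face toward the shaft end (scene crop: hub 210–295 × 90–185, shaft end at 150,165). Approaching.

carry_out:
  series: "-0.0002 -0.012 -0.0008 0; -0.0003 -0.012 0 0; -0.0002 -0.012 0 0; -0.0002 -0.009 0 0; 0 0 0 0; 0 0 0 0; 0 0 0 0"

```text
time: 18.1
tool_pos: [0.5873, 0.005, 0.073]
tcp_rot: [-2.24, -2.202, -0.0]
wrist_force: [0.4, -0.3, -2.3]
width: 0.602
grip_force: 63.6
```

carry_out:
  series: "0 -0.002 0 0; 0 -0.002 0 0; -0.0001 -0.002 0 0; 0 -0.002 0 0; 0 0 0 0; 0 0 0 0"

```text
time: 18.85
tool_pos: [0.5872, -0.0033, 0.073]
tcp_rot: [-2.241, -2.202, -0.0]
wrist_force: [0.5, 0.2, -1.4]
width: 0.599
grip_force: 63.6
```

carry_out:
  series: "0.0006 0 0.0006 0; 0 -0.002 0 0; 0 -0.002 0 0; 0 0 0 0; 0 0 0 0"

```text
time: 19.48
tool_pos: [0.5882, -0.0075, 0.0738]
tcp_rot: [2.24, 2.201, 0.001]
wrist_force: [1.7, 0.2, -2.4]
width: 0.602
grip_force: 63.6
```

carry_out:
  series: "0 -0.002 0 0; 0 -0.002 0 0; 0 -0.002 0 0; 0 0 0 0; 0 0 0 0"

```text
time: 20.1
tool_pos: [0.5881, -0.0135, 0.0738]
tcp_rot: [2.24, 2.201, 0.0]
wrist_force: [3.1, 1.0, -3.2]
width: 0.603
grip_force: 63.6
```

carry_out:
  series: "0.0008 0 -0.0002 0; 0 -0.002 0 0; 0 -0.002 0 0; 0 0 0 0; 0 0 0 0"

```text
time: 20.72
tool_pos: [0.5884, -0.0175, 0.0734]
tcp_rot: [-2.241, -2.202, 0.001]
wrist_force: [0.7, 0.1, -0.4]
width: 0.601
grip_force: 63.8
```

carry_out:
  series: "0 -0.002 0.0002 0; 0 -0.002 0 0; 0 -0.002 0 0; 0 -0.002 0 0; 0 0 0 0; 0 0 0 0"

```text
time: 21.48
tool_pos: [0.5884, -0.0255, 0.0734]
tcp_rot: [-2.241, -2.201, 0.001]
wrist_force: [-0.1, -0.4, -1.6]
width: 0.6
grip_force: 63.9
```

carry_out:
  series: "0 -0.0025 0 0; 0 -0.0025 0 0; -0.0001 -0.0025 0 0; 0 -0.0025 0 0; -0.0001 -0.0025 0 0; 0 0 0 0; 0 0 0 0"

```text
time: 22.35
tool_pos: [0.5884, -0.0378, 0.0736]
tcp_rot: [-2.241, -2.202, -0.0]
wrist_force: [-0.0, -0.4, -2.3]
width: 0.604
grip_force: 63.9
```

carry_out:
  series: "0 -0.002 0 0; 0 -0.002 0 0; -0.0001 -0.002 0 0; 0 -0.0015 0 0; 0 0 0 0; 0 0 0 0"

```text
time: 23.1
tool_pos: [0.5882, -0.0453, 0.0736]
tcp_rot: [-2.241, -2.202, 0.0]
wrist_force: [-0.9, 0.3, -2.7]
width: 0.604
grip_force: 63.9
```

carry_out:
  series: "0 -0.001 0 0; 0 -0.001 0 0; 0 -0.001 0 0; 0 0 0 0"

```text
time: 23.6
tool_pos: [0.5882, -0.0472, 0.0736]
tcp_rot: [-2.24, -2.2, -0.002]
wrist_force: [-0.6, 4.8, -2.4]
width: 0.6
grip_force: 63.8
```

Noses met (4.8 N). Pushing on gently.

carry_out:
  series: "0 -0.001 0 0; 0 -0.001 0 0; 0 -0.001 0 0; 0 0 0 0"

```text
time: 24.1
tool_pos: [0.5881, -0.0497, 0.0735]
tcp_rot: [-2.24, -2.2, -0.002]
wrist_force: [-0.2, 6.2, -1.7]
width: 0.6
grip_force: 63.8
```

carry_out:
  series: "0 -0.001 0 0; 0 -0.001 0 0; 0 -0.001 0 0; 0 0 0 0"

```text
time: 24.6
tool_pos: [0.5881, -0.0527, 0.0735]
tcp_rot: [-2.24, -2.2, -0.002]
wrist_force: [-0.0, 6.9, -2.1]
width: 0.602
grip_force: 63.8
```

carry_out:
  series: "0 -0.001 0 0; 0 -0.001 0 0; 0 0 0 0; 0 0 0 0"

```text
time: 25.1
tool_pos: [0.5881, -0.053, 0.0736]
tcp_rot: [-2.239, -2.198, -0.005]
wrist_force: [-1.2, 13.0, -0.6]
width: 0.602
grip_force: 63.7
```

carry_out:
  series: "0 -0.001 0 0; 0 -0.001 0 0; 0 0 0 0; 0 0 0 0"

```text
time: 25.6
tool_pos: [0.5881, -0.053, 0.0736]
tcp_rot: [-2.238, -2.196, -0.008]
wrist_force: [-0.3, 18.7, 0.1]
width: 0.603
grip_force: 63.8
```

Hard stop at the predicted depth: home. Relax and let go.

carry_out:
  series: "0 0.002 0 0; 0 0.002 0 0; 0 0.001 0.0006 0; 0 0 0 0; 0 0 0 0"

```text
time: 26.22
tool_pos: [0.5879, -0.0529, 0.0736]
tcp_rot: [-2.241, -2.2, -0.0]
wrist_force: [2.2, 5.1, -6.9]
width: 0.604
grip_force: 63.6
```

carry_out:
  series: "0 0 0 0; 0 0 0 0; 0 0 0 0; 0 0 0 0"
  jaw: 1

```text
time: 26.72
tool_pos: [0.5887, -0.0537, 0.0747]
tcp_rot: [2.241, 2.201, 0.001]
wrist_force: [0.4, 0.5, 0.1]
width: 0.998
grip_force: 0.0
```

carry_out:
  series: "0 0 0.015 0; 0 0 0.025 0; 0 0 0.03 0; 0 0 0.03 0; 0 0 0.03 0; 0 0.05 0.02 0; 0 0.06 0 0; 0 0.06 0 0; 0 0.06 0 0; 0 0 0 0; 0 0 0 0"

```text
time: 28.1
tool_pos: [0.5883, 0.1766, 0.225]
tcp_rot: [2.239, 2.202, 0.0]
wrist_force: [0.1, 0.1, 0.1]
width: 1.001
grip_force: 0.0
```

Run:
```python
from h import *
s=bot.read_state(); print(s["tool_pos"],s["wrist_force"],s["time"])
b,d=eyes.read_camera("scene"); a,da=eyes.read_camera("top")
cv2.imwrite("pics/f1.png",np.hstack([cv2.resize(b[225:315,150:270],(400,300),interpolation=3),cv2.resize(a[205:295,380:500],(400,300),interpolation=3)]))
for n,dd in(("scene",d),("top",da)):
    P=cloud(n,dd); x,y,z=P[...,0],P[...,1],P[...,2]; m=(abs(x-.588)<.02)&(z>.109)&(z<.12)&(y>-.06)&(y<0)
    if m.sum(): print("plate",n,m.sum(),y[m].min(),y[m].mean(),y[m].max())
```

```text
[0.58830601 0.17663594 0.22496132] [0.1002572  0.09481702 0.14844189] 28.1
plate scene 88 -0.03786031341821839 -0.03366304391713059 -0.028597408258134234
plate top 113 -0.03585942996123995 -0.031376073761499285 -0.027642075449407305
```

View pics/f1.png

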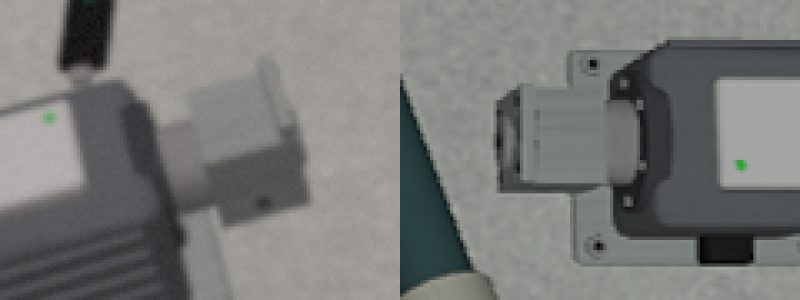

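The picture shows the hub flush against the collar, upright, gripper clear. Handing in.

```bash
python3 -c "
from h import *
print(bot.finish_job())"
```

```text
the job is handed in; nothing more can be done
None
```

I bedded the key in the slot, turned the shaft upright through it, and slid the hub over the key to a hard stop at the collar. Everything is let go and I handed the job in at about 28 s; no verdict came back.

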